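# Rock a tight heating block out of a dry-block heater and hold it just clear

## Task

The block of the dry-block heater sits tight between the spring strips at the two sides of its well: pulled straight up, it brings the whole heater with it. Take it by its T handle, rock it gently back and forth, from side to side, until it works free, never yanking, lifting or shoving the heater and leaving the other things on the bench alone. Finish while still holding the block level over its well, its underside just clear of the rim by a centimetre or two and nothing else carrying it.

Things in the scene. Friction and masses are not known exactly. Their poses are not given: they have to be found in the camera images.
- heater: dry-block heater: light grey casing 260 x 220 x 72 mm, dark sloping front panel with a red display, 3.2 kg, loose on rubber feet. Origin: centre of its underside, on the bench. Axes: x from its front panel to its back, y to its left, z up. The well lies 35 mm behind the origin. If the block is pulled straight up with about 30 N, the heater's back edge leaves the bench before the block slides.
- well_rim (a point): centre of the mouth of the heater's well, at its top face 72 mm above the bench; axes as the heater's. The open well is 73 mm (x) by 60 mm (y) and 24 mm deep.
- springs (a point): well centre at the height of the two spring strips, 15 mm below the rim, 9 mm above the well floor; axes as the heater's. A strip 40 mm long on each side wall (+y, -y) presses on the block with about 35 N; sliding past it takes about 20 N a side (varies). Once the block's underside has risen 10 to 12 mm it is past both strips and free.
- block: aluminium block 70 mm (x) x 56 mm (y) x 48 mm tall, drilled from above, 0.35 to 0.57 kg. Origin: centre of its underside; axes at the start as the heater's. It starts on the well floor, 24 mm of it below the rim. There it can lean about 5 degrees to either side about its x axis; each lean lifts one side past its strip and, drawn lightly upward meanwhile, the block climbs 1 to 2 mm.
- lift_bar (a point): where to grip, firmly (30 N or more): centre of the round black crossbar of the block's T handle, 93 mm above the block's underside, 141 above the bench at the start; axes as the block's. Bar 12 mm thick, 64 mm long along the block's x, on an 8 mm stem 45 mm above the block. Gripped from its +y and -y sides it can turn between the fingers; leaning the block moves it 5 to 10 mm to either side.
- spare_block: bare aluminium block 70 x 56 x 48 mm with six wide holes and no handle, loose on the bench to the heater's left; origin: centre of its underside. A bystander
- tube_rack: orange tube rack 200 x 90 x 46 mm with a few capped tubes (to 52 mm), loose, to the heater's right; origin: centre of its underside. A bystander
- tip_box: blue pipette-tip box with a clear lid, 124 x 86 x 68 mm, loose; origin: centre of its underside. A bystander
- media_bottle: amber bottle with an orange cap, 72 mm across, 165 mm tall, loose; origin: centre of its underside. A bystander
- dish_stack: stack of three round culture dishes, 60 mm across, 48 mm tall, loose; origin: centre of its underside. A bystander
- mouse: black computer mouse, 105 x 60 x 35 mm, loose; origin: centre of its underside. A bystander

How it is judged:
By the outcome, as a careful person would: the job done as asked, in the order asked, and still so for the second after the job is handed in, while the arm keeps its last pose, push and grip.
It also fails if it takes over 61 s, if anything falls off the work surface, if the arm or the gripper's body presses on something with over 40 N, if the wrist force passes 120 N, or if a joint passes its speed limit or range.

## Robot

A 6-joint arm with a two-finger parallel gripper is mounted at the origin on the work surface. World frame = base frame: x ahead of the robot, y to its left, z up, the work surface at z = 0. Lengths are in m, angles in rad, forces in N, time in s.
With the tool pointing down it reaches from about 0.325 to 0.85 m from the base axis. Payload 15.5 kg.
Tool frame: the origin (TCP) lies between the finger pads; the fingertips stand env.tips_ahead ahead of it and the grasp point (between the pads) lies 6 mm ahead of it (env.tips_ahead is the distance from the TCP to the fingertips, in m); y points along the fingers, z is the direction in which the jaws open and shut, and the axes are right-handed (so a half turn about y gives the same grasp; the last joint's range is limited). The gripper opens to 91 mm and grips with 3 to 60 N. Pads are 32 mm wide; open, the fingers measure 118 mm over their backs; the gripper's body (76 mm by 178 mm) begins 60 mm behind the grasp point.
Start: joints at [1.058, 0.494, 1.345, -0, 1.302, -0.096], TCP at [0.253, 0.571, 0.239] pointing down, gripper open.
Joint ranges: [-2.91, 2.91], [-0.82, 2.16], [0.22, 2.67], [-1.22, 4.37], [0.12, 2.79], [-3.08, 3.08]. Speed limits (rad/s): [1.89, 1.89, 2.57, 3.01, 3.01, 3.01].

## Interface

Orientations are given as a 3x3 rotation matrix whose columns are the frame's x, y, z axes.
In Python, from plant import env gives the robot as it stands. The module is installed in compiled form; this text tells all that it offers.
- The arm moves only by the shell command python3 -m crank 'ROWS'. ROWS is JSON, a list that holds one entry, the list of rows, each a list of 7 numbers: the turn, a rotation vector about the tool's x, y, z in rad, then the shift along the tool's x, y, z in m, then the finger opening in m, from 0 to 0.0912. In form: [[[wx, wy, wz, x, y, z, gripper], ...]]. A call has 1 to 12 rows; each row is the pose to reach, as a shift and turn from the pose commanded when the call began, along the tool's axes at that moment; what a row does not reach only later rows make up. A row lasts 1/12 s, in which the tool goes at most 41.7 mm and 7.16 degrees, less where a joint would pass 70% of its speed; a pose out of reach is approached as far as the arm can. A call with a gripper value outside its range is refused whole. The fingers move at their own pace and stop on an object; the grip force is fixed at half the most. Time passes only in rows, so rows that repeat a pose let the fingers close. It gives the time, the measured TCP pose, the force and the opening at its end, in the units of the state.
- env.get_state(): the state, without advancing time (a new reading comes with each control period).
- env.grab_frame(name): name is "scene" or "side" or "wrist"; returns a dict with "img" (400x640x3 uint8, red, green, blue), "fx", "fy", "cx", "cy" (pixels), "world_to_cam" (4x4, takes a point from world to camera coordinates). Camera axes: x right, y up, looking along -z (the intrinsics and any distortion apply to the point x, -y, -z); pixel columns grow to the right and rows downward; lengths in m; the calibration is good to about 2 mm. A picture is of the moment at which its call begins. There is no depth.
- env.finish_job(): hands the job in, once; it reports no verdict.
Trained networks look in the newest picture that a camera, given by its name, has taken for a name from the list of things; names that differ only in an ending like _2 or _b are one class to them, and where a whole thing is asked for, a point or a joint stands for the part that bears it (a point fixed in the world has none). Each returns a list of dicts, best first, with "p" (0 to 1); they miss things now and then, are a little off and sometimes report something else, mostly with a low value. They report only what shows in the picture. A call takes as long as a camera call.
- env.look_for(label, camera): "bbox" ([left, top, right, bottom] in pixels, round what is visible of it).
- env.cut_out(label, camera): "region" (400x640 bool, what is visible of it) and "bbox" ([left, top, right, bottom] in pixels, round what is visible of it).
The state is a dict: "time": time; "joint_pos": joint angles; "dq": joint speeds; "tau": joint torques, N m; "tool_pos": TCP position; "eef_rot": TCP orientation; "wrist_force": force on the tool from outside, world axes, zero at the start; "wrist_torque": the same for the moment, N m; "gripper_width": opening from 0.0 (shut) to 1.0 (fully open).
Only numpy, scipy, OpenCV 4.12 (cv2) and the standard library are available. Lean on these libraries where they do the work, as an engineer would, in place of code of your own. Each camera call takes 0.05 s, during which the arm holds its last target.

## Working session

There is one attempt and no reset: what is moved stays moved. The work goes in short steps, Python scripts to look and compute and a shell command to move; the robot and the scene stay as the last step left them, time stands still between calls to the robot, and variables do not carry over. Pictures are saved under pics/ and viewed, and the job is handed in when it is done.

```bash
mkdir -p pics
python3 - <<'E'
from plant import env
import cv2,numpy as np
s=env.get_state()
for k,v in s.items(): print(k,np.round(v,4).tolist())
print(env.tips_ahead)
for c in ("scene","side","wrist"):
    f=env.grab_frame(c); cv2.imwrite(f"pics/{c}0.png",f["img"][:,:,::-1])
    print(c,[round(f[k],1) for k in("fx","fy","cx","cy")],np.round(f["world_to_cam"],3).tolist(),[k for k in f])
    for l in("lift_bar","block","heater"):
        print(l,[(np.round(d["bbox"]).tolist(),round(d["p"],2)) for d in env.look_for(l,c)][:3])
E
```

```text
time 0.0
joint_pos [1.0585, 0.4942, 1.3462, -0.0, 1.3025, -0.0955]
dq [0.0001, -0.0003, 0.0009, -0.0015, 0.0002, 0.0004]
tau [-0.0023, -87.8799, -38.1869, 0.0705, 0.0528, -0.0001]
tool_pos [0.2528, 0.5712, 0.2383]
eef_rot [[0.9144, -0.0006, 0.4048], [-0.4048, -0.0011, 0.9144], [-0.0001, -1.0, -0.0012]]
wrist_force [-0.0584, -0.814, 0.3707]
wrist_torque [0.0605, 0.0274, 0.0225]
gripper_width 1.0007
0.025
scene [511.2, 511.2, 323.3, 207.3] [[0.771, 0.637, -0.001, -0.434], [-0.521, 0.631, 0.575, 0.245], [0.367, -0.443, 0.818, -1.68], [0.0, 0.0, 0.0, 1.0]] ['img', 'fx', 'fy', 'cx', 'cy', 'world_to_cam']
lift_bar [([282.0, 190.0, 315.0, 226.0], 0.68)]
block [([283.0, 189.0, 314.0, 222.0], 0.59)]
heater [([230.0, 162.0, 348.0, 267.0], 0.91)]
side [393.8, 393.8, 316.7, 198.1] [[-0.982, -0.19, -0.015, 0.569], [0.095, -0.555, 0.827, -0.18], [-0.165, 0.81, 0.563, -1.106], [0.0, 0.0, 0.0, 1.0]] ['img', 'fx', 'fy', 'cx', 'cy', 'world_to_cam']
lift_bar [([330.0, 192.0, 355.0, 225.0], 0.72), ([305.0, 193.0, 396.0, 258.0], 0.55)]
block [([330.0, 194.0, 356.0, 222.0], 0.62)]
heater [([303.0, 194.0, 400.0, 261.0], 0.75)]
wrist [308.3, 308.3, 319.6, 200.4] [[0.405, 0.914, -0.0, -0.624], [-0.883, 0.391, -0.259, 0.029], [-0.237, 0.105, 0.966, -0.392], [0.0, 0.0, 0.0, 1.0]] ['img', 'fx', 'fy', 'cx', 'cy', 'world_to_cam']
lift_bar []
block []
heater []
```

View pics/scene0.png

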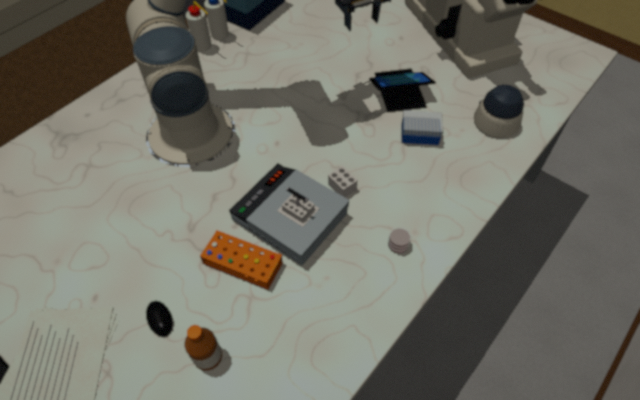

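View pics/side0.png

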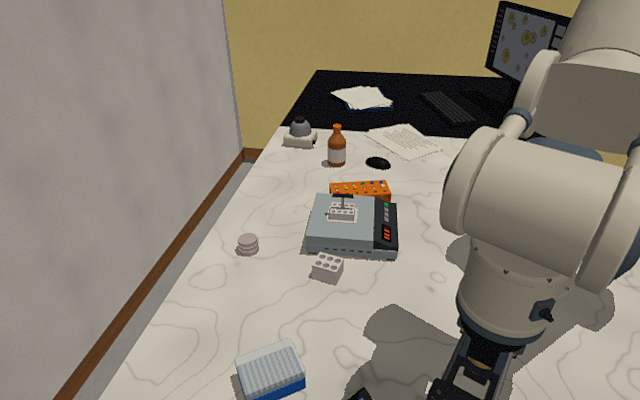

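Run:
```python
import cv2
a=cv2.imread('pics/scene0.png')[150:280,210:370];b=cv2.imread('pics/side0.png')[180:270,290:410]
cv2.imwrite('pics/sc_z.png',cv2.resize(a,None,fx=4.8,fy=4.4,interpolation=2) if 0 else cv2.resize(a,(720,585),interpolation=cv2.INTER_CUBIC))
cv2.imwrite('pics/si_z.png',cv2.resize(b,(720,540),interpolation=cv2.INTER_CUBIC))
```

```text
(no output)
```

View pics/sc_z.png

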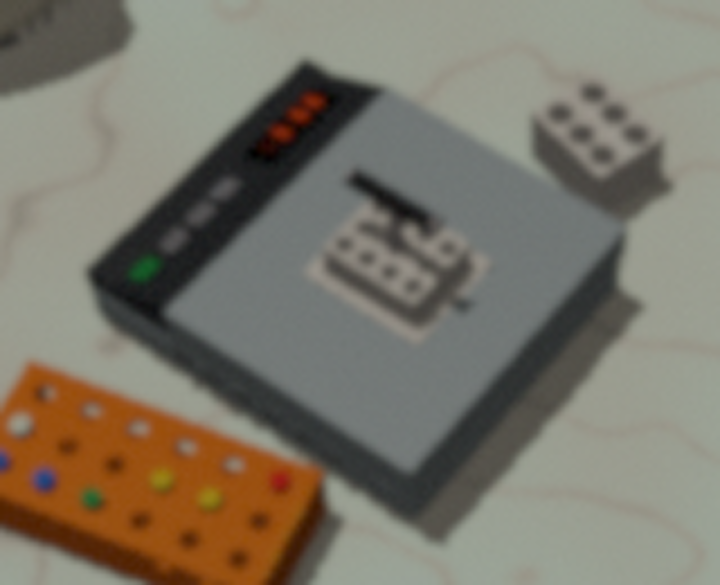

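View pics/si_z.png

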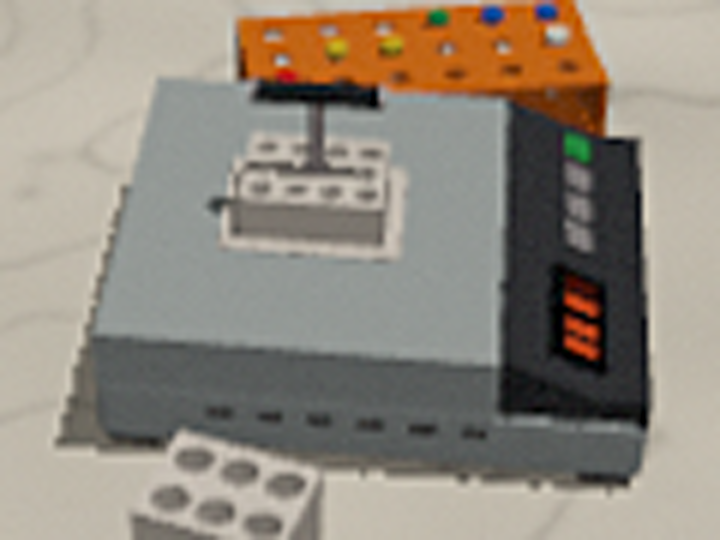

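The scene view shows the heater with the bar from about (288,190) to (307,199) px. In the side view the bar runs from (332,195) to (353,196). The rack sits to the heater's right and the spare block to its left.

```bash
cat > h.py <<'E'
from plant import env
import numpy as np, cv2
def proj(f,p):
    q=f["world_to_cam"]@np.r_[p,1]; return np.array([f["cx"]+f["fx"]*q[0]/-q[2], f["cy"]-f["fy"]*q[1]/-q[2]])
def ray(f,uv):
    W=np.asarray(f["world_to_cam"]); R=W[:3,:3]; o=-R.T@W[:3,3]
    d=R.T@np.array([(uv[0]-f["cx"])/f["fx"],-(uv[1]-f["cy"])/f["fy"],-1.]); return o,d/np.linalg.norm(d)
def atz(f,uv,z):
    o,d=ray(f,uv); return o+d*(z-o[2])/d[2]
def tri(rs):
    A=0;b=0
    for o,d in rs:
        P=np.eye(3)-np.outer(d,d); A=A+P; b=b+P@o
    return np.linalg.solve(A,b)
E
python3 - <<'E'
from h import *
np.set_printoptions(precision=4,suppress=True)
a=env.grab_frame("scene"); b=env.grab_frame("side")
e1=(288.2,189.6);e2=(306.7,198.9); s1=(353.5,196);s2=(332.2,195.5)
for nm,f,p,q in(("scene",a,e1,e2),("side",b,s1,s2)):
    P,Q=atz(f,p,.141),atz(f,q,.141); print(nm,P,Q,(P+Q)/2,np.linalg.norm(P-Q),np.degrees(np.arctan2(*(Q-P)[1::-1])))
print(tri([ray(a,e1),ray(b,s1)]),tri([ray(a,e2),ray(b,s2)]))
for n,f,c in(("BR",a,(301.1,254.9)),("BL",a,(348.2,201.6)),("FL",a,(295.6,169.6)),("FR",a,(210+163/4.5,150+318/4.5)),
 ("BL",b,(290+97/6,180+338/6)),("BR",b,(290+158/6,180+80/6)),("FL",b,(290+503/6,180+363/6)),("FR",b,(290+507/6,180+100/6))):
    print(n,atz(f,c,.072))
print("rim scene", [atz(a,(210+x/4.5,150+y/4.5),.072)[:2] for x,y in((420,343),(490,265),(308,270))])
print("rim side", [atz(b,(290+x/6,180+y/6),.072)[:2] for x,y in((222,246),(400,258),(405,172))])
E
```

```text
scene [ 0.4802 -0.0462  0.141 ] [ 0.5385 -0.038   0.141 ] [ 0.5094 -0.0421  0.141 ] 0.05881005211294635 7.987846508426189
side [ 0.4779 -0.0438  0.141 ] [ 0.5391 -0.0359  0.141 ] [ 0.5085 -0.0398  0.141 ] 0.06168090613489326 7.300603114361503
[ 0.4787 -0.0455  0.1395] [ 0.5388 -0.0375  0.1402]
BR [ 0.6106 -0.1473  0.072 ]
BL [0.5999 0.0658 0.072 ]
FL [0.4101 0.0588 0.072 ]
FR [ 0.425  -0.1618  0.072 ]
BL [0.5942 0.077  0.072 ]
BR [ 0.6077 -0.1413  0.072 ]
FL [0.4071 0.0622 0.072 ]
FR [ 0.4206 -0.1537  0.072 ]
rim scene [array([ 0.5569, -0.0763]), array([ 0.5526, -0.0055]), array([ 0.4688, -0.0797])]
rim side [array([ 0.5487, -0.0021]), array([ 0.4619, -0.0076]), array([ 0.4671, -0.0791])]
```

Two independent cameras agree on the bar centre, about (0.509, -0.041, 0.140). The heater's yaw is about 3–4°. I'll move above it now and refine with the wrist view.

```bash
python3 -m crank '[[[0,0,0,0.024,0,-0.023,0.0912],[0,0,0,0.048,0,-0.046,0.0912],[0,0,0,0.072,0,-0.069,0.0912],[0,0,0,0.096,0,-0.092,0.0912],[0,0,0,0.12,0,-0.115,0.0912],[0,0,0,0.144,0,-0.138,0.0912],[0,0,0,0.168,0,-0.161,0.0912],[0,0,0,0.192,0,-0.184,0.0912],[0,0,0,0.216,0,-0.207,0.0912],[0,0,0,0.24,0,-0.23,0.0912],[0,0,0,0.264,0,-0.253,0.0912],[0,0,0,0.288,0,-0.274,0.0912]]]'
python3 -m crank '[[[0,-0.06,0,0.024,0,-0.023,0.0912],[0,-0.12,0,0.048,0,-0.046,0.0912],[0,-0.18,0,0.072,0,-0.069,0.0912],[0,-0.24,0,0.096,0,-0.092,0.0912],[0,-0.3,0,0.12,0,-0.115,0.0912],[0,-0.36,0,0.144,0,-0.138,0.0912],[0,-0.42,0,0.168,0,-0.161,0.0912],[0,-0.489,0,0.194,0,-0.182,0.0912],[0,-0.489,0,0.194,0,-0.182,0.0912],[0,-0.489,0,0.194,0,-0.182,0.0912],[0,-0.489,0,0.194,0,-0.182,0.0912]]]'
python3 - <<'E'
from h import *
np.set_printoptions(precision=4,suppress=True)
s=env.get_state(); print(s["time"],s["tool_pos"],s["eef_rot"],s["joint_pos"],s["wrist_force"])
f=env.grab_frame("wrist"); cv2.imwrite("pics/w1.png",f["img"][:,:,::-1])
for l in("lift_bar","block","heater"):
    print(l,[(np.round(d["bbox"]).tolist(),round(d["p"],2)) for d in env.look_for(l,"wrist")][:3])
E
```

```text
time: 1.7
tool_pos: [0.4057, 0.2027, 0.2391]
eef_rot: [[0.914, 0.0, 0.405], [-0.405, 0.0, 0.914], [0.0, -1.0, 0.0]]
wrist_force: [-0.1, 0.6, -0.1]
gripper_width: 0.999
time: 2.62
tool_pos: [0.5088, -0.0405, 0.2388]
eef_rot: [[0.997, -0.0, -0.071], [0.071, 0.0, 0.997], [-0.0, -1.0, 0.0]]
wrist_force: [-0.6, -0.3, -0.1]
gripper_width: 1.003
2.6167 [ 0.5088 -0.0405  0.2388] [[ 0.9975 -0.0005 -0.0709]
 [ 0.0709  0.0003  0.9975]
 [-0.0005 -1.      0.0003]] [-0.1965  0.3337  1.6234  0.0002  1.1851 -1.8383] [-0.599  -0.3461 -0.0905]
lift_bar [([287.0, 155.0, 349.0, 250.0], 0.62)]
block [([288.0, 156.0, 344.0, 252.0], 0.65)]
heater [([208.0, 18.0, 432.0, 268.0], 0.87), ([64.0, 35.0, 215.0, 237.0], 0.38)]
```

View pics/w1.png

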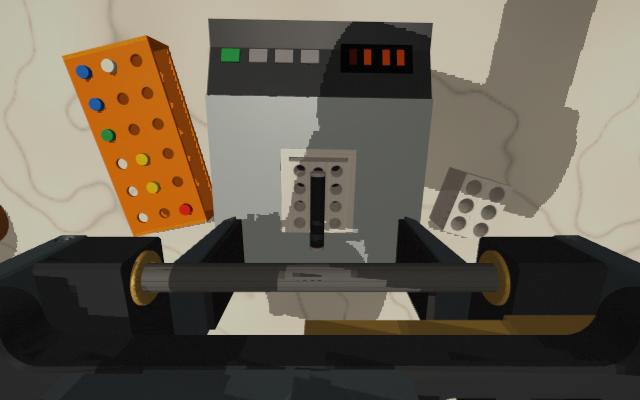

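The wrist view shows the bar upright in the picture at column ~317, rows 172–247. It is aligned with the heater and midway between the fingers. Next I compute its position.

Run:
```python
from h import *
np.set_printoptions(precision=4,suppress=True)
f=env.grab_frame("wrist"); s=env.get_state()
im=f["img"].astype(int).sum(2)
for r in range(164,256,6):
    c=np.where(im[r,300:335]<120)[0]; print(r,(c.min()+300,c.max()+300,len(c)) if len(c) else None, end=' ')
print()
P,Q=atz(f,(317.5,171),.147),atz(f,(317.3,247),.141);print(P,Q,(P+Q)/2)
for uv in((208,95),(433,98),): print(atz(f,uv,.072))
print("rim",[atz(f,uv,.072) for uv in((283,150),(356,150),(281,232))])
# predicted rim/bar
```

```text
164 None 170 (np.int64(314), np.int64(334), 11) 176 (np.int64(310), np.int64(310), 1) 182 (np.int64(310), np.int64(323), 14) 188 (np.int64(310), np.int64(323), 14) 194 (np.int64(310), np.int64(323), 14) 200 (np.int64(310), np.int64(323), 14) 206 (np.int64(310), np.int64(323), 14) 212 (np.int64(310), np.int64(322), 13) 218 (np.int64(310), np.int64(322), 13) 224 (np.int64(309), np.int64(322), 14) 230 (np.int64(309), np.int64(322), 14) 236 (np.int64(309), np.int64(322), 14) 242 (np.int64(309), np.int64(322), 14) 248 None 254 None 
[ 0.4755 -0.0444  0.147 ] [ 0.5421 -0.0399  0.141 ] [ 0.5088 -0.0422  0.144 ]
[ 0.422  -0.1547  0.072 ]
[0.4089 0.0623 0.072 ]
rim [array([ 0.4694, -0.0803,  0.072 ]), array([ 0.464 , -0.0068,  0.072 ]), array([ 0.5576, -0.0787,  0.072 ])]
```

```bash
python3 -m crank '[[[0,0,0,0,0.015,-0.0015,0.0912],[0,0,0,0,0.035,-0.0015,0.0912],[0,0,0,0,0.055,-0.0015,0.0912],[0,0,0,0,0.075,-0.0015,0.0912],[0,0,0,0,0.085,-0.0015,0.0912],[0,0,0,0,0.0915,-0.0015,0.0912],[0,0,0,0,0.0915,-0.0015,0.0912]]]'
python3 - <<'E'
from h import *
f=env.grab_frame("wrist"); cv2.imwrite("pics/w2.png",f["img"][:,:,::-1])
f=env.grab_frame("side"); cv2.imwrite("pics/s2.png",cv2.resize(f["img"][150:270,270:430,::-1],(800,600),interpolation=2))
E
```

```text
time: 3.45
tool_pos: [0.5089, -0.0418, 0.1467]
eef_rot: [[0.997, -0.001, -0.073], [0.073, 0.0, 0.997], [-0.001, -1.0, 0.0]]
wrist_force: [0.7, -0.2, -0.0]
gripper_width: 1.003
```

View pics/w2.png

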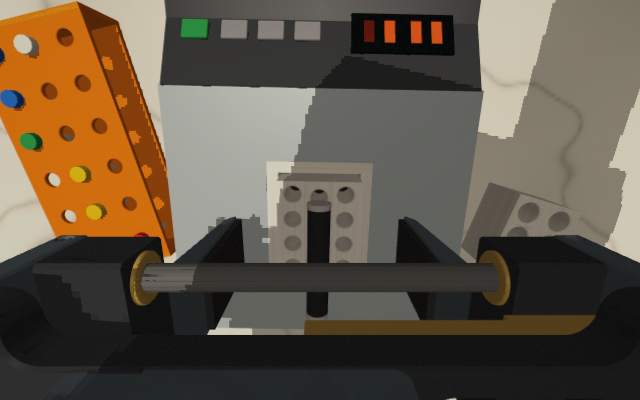

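View pics/s2.png

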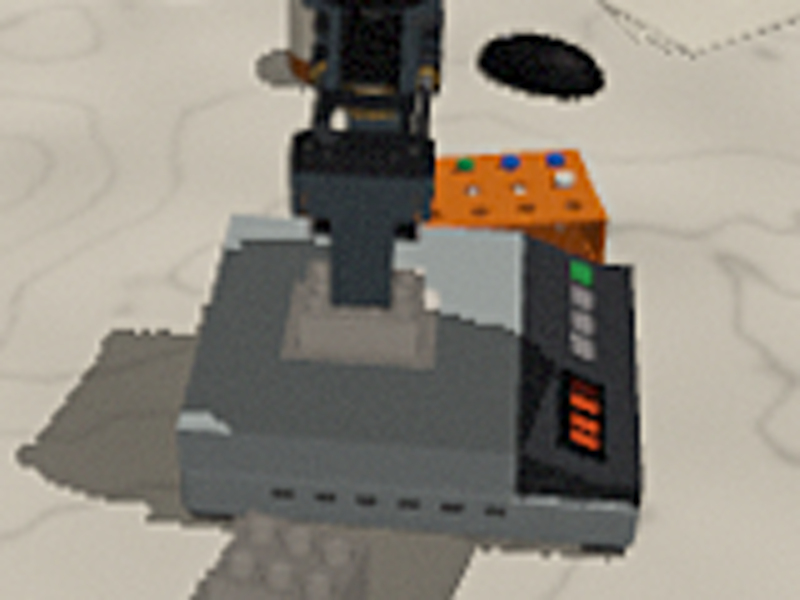

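Both views show the fingers straddling the bar, which lies at column ~318 in the wrist view, midway between the fingers at ~235 and ~400. Closing now.

```bash
python3 -m crank '[[[0,0,0,0,0,0,0.05],[0,0,0,0,0,0,0.03],[0,0,0,0,0,0,0.02],[0,0,0,0,0,0,0.01],[0,0,0,0,0,0,0],[0,0,0,0,0,0,0],[0,0,0,0,0,0,0],[0,0,0,0,0,0,0],[0,0,0,0,0,0,0],[0,0,0,0,0,0,0]]]'
```

```text
time: 4.38
tool_pos: [0.5093, -0.0421, 0.1474]
eef_rot: [[0.997, -0.0, -0.072], [0.072, -0.0, 0.997], [-0.0, -1.0, -0.0]]
wrist_force: [-0.8, 0.2, -0.1]
gripper_width: 0.304
```

```bash
python3 -m crank '[[[0,0,0,0,0,0,0],[0,0,0,0,0,0,0],[0,0,0,0,0,0,0],[0,0,0,0,0,0,0],[0,0,0,0,0,0,0],[0,0,0,0,0,0,0]]]'
```

```text
time: 4.88
tool_pos: [0.5093, -0.0425, 0.1474]
eef_rot: [[0.997, 0.0, -0.072], [0.072, -0.001, 0.997], [0.0, -1.0, -0.001]]
wrist_force: [-1.1, -4.9, -0.4]
gripper_width: 0.125
```

Gripped at about 11.4 mm, which fits the 12 mm bar. Next is a small test lean with a slight upward draw, to see how stiff it is.

```bash
python3 -m crank '[[[0,0,0,0,-0.0005,0.002,0],[0,0,0,0,-0.001,0.004,0],[0,0,0,0,-0.001,0.004,0],[0,0,0,0,-0.001,0.004,0]]]'
```

```text
time: 5.22
tool_pos: [0.5092, -0.0387, 0.1484]
eef_rot: [[0.997, 0.0, -0.072], [0.072, -0.001, 0.997], [0.0, -1.0, -0.001]]
wrist_force: [0.6, -7.5, -2.6]
gripper_width: 0.122
```

```bash
python3 -m crank '[[[0,0,0,0,-0.0003,0.0015,0],[0,0,0,0,-0.0006,0.003,0],[0,0,0,0,-0.001,0.004,0],[0,0,0,0,-0.001,0.004,0]]]'
```

```text
time: 5.55
tool_pos: [0.5091, -0.0352, 0.1495]
eef_rot: [[0.997, 0.001, -0.072], [0.072, -0.002, 0.997], [0.001, -1.0, -0.002]]
wrist_force: [0.4, -12.8, -1.7]
gripper_width: 0.12
```

```bash
python3 -m crank '[[[0,0,0,0,0,-0.002,0],[0,0,0,0,0,-0.004,0],[0,0,0,0,0,-0.006,0],[0,0,0,0,0,-0.008,0],[0,0,0,0,0,-0.0095,0],[0,0,0,0,0,-0.011,0],[0,0,0,0,0,-0.0125,0],[0,0,0,0,0,-0.0135,0],[0,0,0,0,0,-0.0135,0]]]'
python3 - <<'E'
from h import *
f=env.grab_frame("scene"); cv2.imwrite("pics/c3.png",cv2.resize(f["img"][150:280,210:370,::-1],(720,585),interpolation=2))
f=env.grab_frame("wrist"); cv2.imwrite("pics/w3.png",f["img"][:,:,::-1])
E
```

```text
time: 6.3
tool_pos: [0.5093, -0.0466, 0.1493]
eef_rot: [[0.997, -0.001, -0.072], [0.072, 0.002, 0.997], [-0.001, -1.0, 0.002]]
wrist_force: [-0.2, 8.8, 0.1]
gripper_width: 0.12
```

View pics/w3.png

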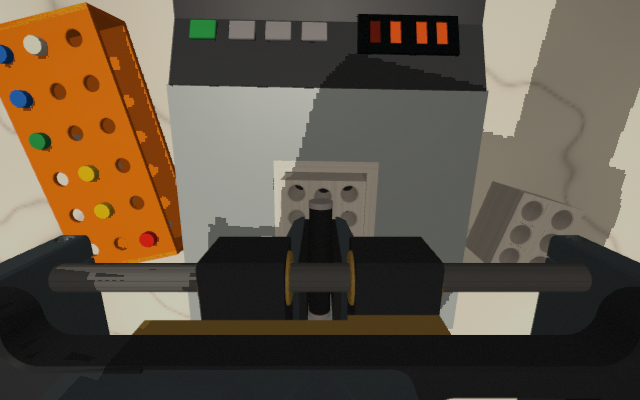

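View pics/c3.png

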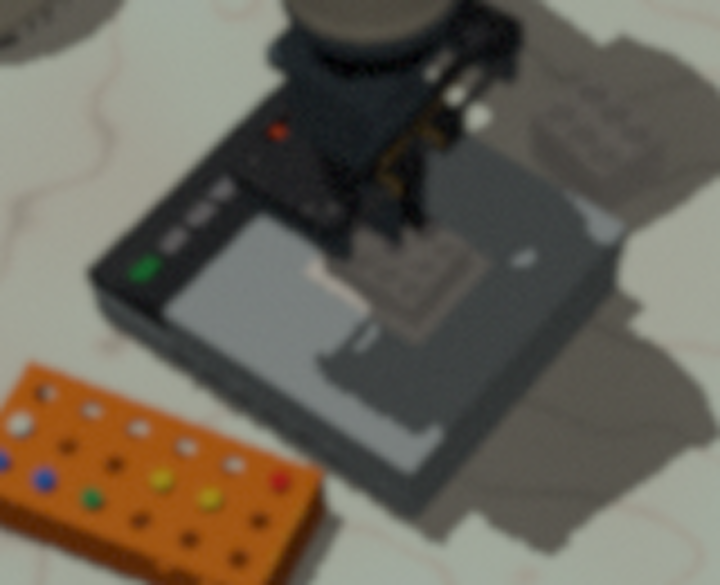

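The heater has not moved in either view and the bar is well held. I'll carry on rocking with about 1 mm of upward draw per half swing.

```bash
python3 -m crank '[[[0,0,0,0,-0.0005,-0.0015,0],[0,0,0,0,-0.001,-0.003,0],[0,0,0,0,-0.0015,-0.003,0],[0,0,0,0,-0.0015,-0.003,0]]]'
python3 -m crank '[[[0,0,0,0,0,0.002,0],[0,0,0,0,0,0.004,0],[0,0,0,0,0,0.006,0],[0,0,0,0,0,0.008,0],[0,0,0,0,0,0.01,0],[0,0,0,0,0,0.012,0],[0,0,0,0,0,0.014,0],[0,0,0,0,-0.0005,0.0155,0],[0,0,0,0,-0.001,0.017,0],[0,0,0,0,-0.0015,0.017,0],[0,0,0,0,-0.0015,0.017,0]]]'
```

```text
time: 6.73
tool_pos: [0.5092, -0.0495, 0.1504]
eef_rot: [[0.997, -0.002, -0.072], [0.072, 0.002, 0.997], [-0.001, -1.0, 0.002]]
wrist_force: [1.4, 9.6, -7.1]
gripper_width: 0.126
time: 7.65
tool_pos: [0.5093, -0.0347, 0.1528]
eef_rot: [[0.997, 0.001, -0.072], [0.072, -0.002, 0.997], [0.001, -1.0, -0.002]]
wrist_force: [1.4, -10.8, -0.7]
gripper_width: 0.124
```

```bash
python3 -m crank '[[[0,0,0,0,0,-0.002,0],[0,0,0,0,0,-0.004,0],[0,0,0,0,0,-0.006,0],[0,0,0,0,0,-0.008,0],[0,0,0,0,0,-0.01,0],[0,0,0,0,0,-0.012,0],[0,0,0,0,0,-0.014,0],[0,0,0,0,-0.0005,-0.0155,0],[0,0,0,0,-0.001,-0.017,0],[0,0,0,0,-0.0015,-0.017,0],[0,0,0,0,-0.0015,-0.017,0]]]'
python3 -m crank '[[[0,0,0,0,0,0.002,0],[0,0,0,0,0,0.004,0],[0,0,0,0,0,0.006,0],[0,0,0,0,0,0.008,0],[0,0,0,0,0,0.01,0],[0,0,0,0,0,0.012,0],[0,0,0,0,0,0.014,0],[0,0,0,0,-0.0005,0.0155,0],[0,0,0,0,-0.001,0.017,0],[0,0,0,0,-0.0015,0.017,0],[0,0,0,0,-0.0015,0.017,0]]]'
python3 - <<'E'
from h import *
f=env.grab_frame("side"); cv2.imwrite("pics/s4.png",cv2.resize(f["img"][150:270,270:430,::-1],(800,600),interpolation=2))
f=env.grab_frame("wrist"); cv2.imwrite("pics/w4.png",f["img"][:,:,::-1])
E
```

```text
time: 8.57
tool_pos: [0.5091, -0.0498, 0.1532]
eef_rot: [[0.997, -0.002, -0.072], [0.072, 0.002, 0.997], [-0.002, -1.0, 0.002]]
wrist_force: [2.3, 6.2, -12.7]
gripper_width: 0.121
time: 9.48
tool_pos: [0.5092, -0.0341, 0.156]
eef_rot: [[0.997, 0.002, -0.072], [0.072, -0.001, 0.997], [0.001, -1.0, -0.001]]
wrist_force: [0.2, -3.7, 3.0]
gripper_width: 0.123
```

View pics/w4.png

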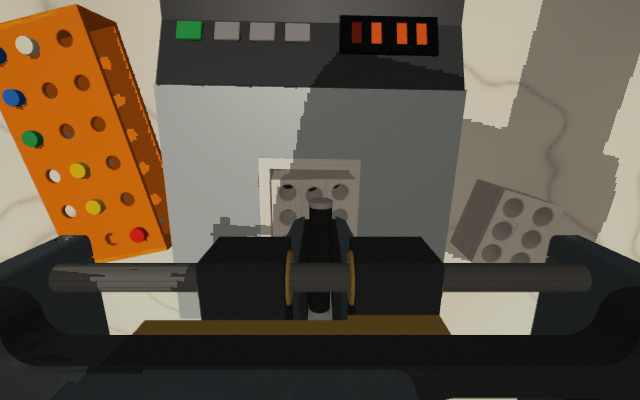

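View pics/s4.png

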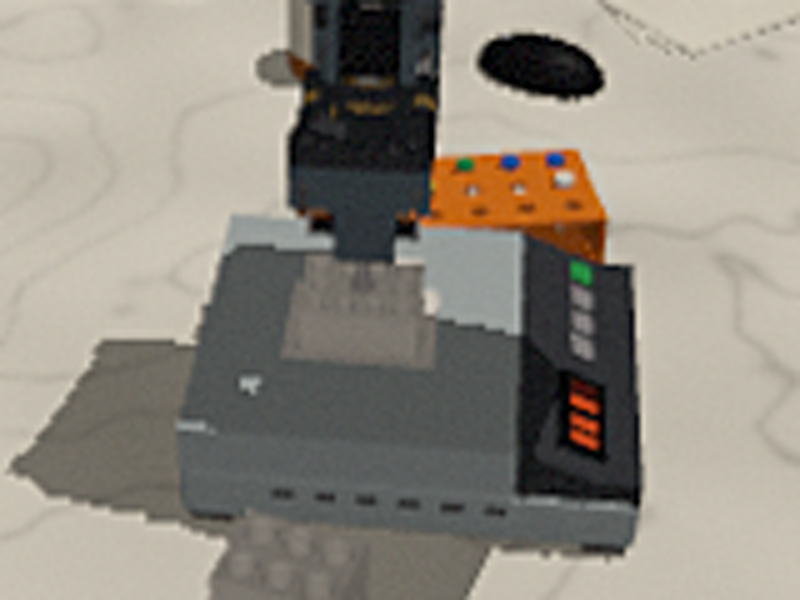

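The heater corners sit at the same pixels as before, and the bar end is still at row ~203, so it has not slipped in the grip. The block shows higher. Continuing.

```bash
python3 -m crank '[[[0,0,0,0,0,-0.002,0],[0,0,0,0,0,-0.004,0],[0,0,0,0,0,-0.006,0],[0,0,0,0,0,-0.008,0],[0,0,0,0,0,-0.01,0],[0,0,0,0,0,-0.012,0],[0,0,0,0,0,-0.014,0],[0,0,0,0,0,-0.0155,0],[0,0,0,0,-0.0005,-0.017,0],[0,0,0,0,-0.001,-0.017,0],[0,0,0,0,-0.001,-0.017,0]]]'
python3 -m crank '[[[0,0,0,0,0,0.002,0],[0,0,0,0,0,0.004,0],[0,0,0,0,0,0.006,0],[0,0,0,0,0,0.008,0],[0,0,0,0,0,0.01,0],[0,0,0,0,0,0.012,0],[0,0,0,0,0,0.014,0],[0,0,0,0,-0.0005,0.0155,0],[0,0,0,0,-0.001,0.017,0],[0,0,0,0,-0.0015,0.017,0],[0,0,0,0,-0.0015,0.017,0]]]'
```

```text
time: 10.5
tool_pos: [0.5091, -0.0495, 0.1558]
eef_rot: [[0.997, -0.002, -0.072], [0.072, 0.002, 0.997], [-0.002, -1.0, 0.002]]
wrist_force: [1.3, 6.8, -9.1]
gripper_width: 0.124
time: 11.42
tool_pos: [0.5089, -0.0336, 0.1582]
eef_rot: [[0.997, 0.001, -0.072], [0.072, -0.0, 0.997], [0.001, -1.0, -0.0]]
wrist_force: [1.1, -0.5, 2.5]
gripper_width: 0.122
```

```bash
python3 -m crank '[[[0,0,0,0,0,-0.002,0],[0,0,0,0,0,-0.004,0],[0,0,0,0,0,-0.006,0],[0,0,0,0,0,-0.008,0],[0,0,0,0,0,-0.01,0],[0,0,0,0,0,-0.012,0],[0,0,0,0,0,-0.014,0],[0,0,0,0,0,-0.0155,0],[0,0,0,0,-0.0005,-0.017,0],[0,0,0,0,-0.001,-0.017,0],[0,0,0,0,-0.001,-0.017,0]]]'
python3 - <<'E'
from h import *
f=env.grab_frame("side"); cv2.imwrite("pics/s5.png",cv2.resize(f["img"][150:270,270:430,::-1],(800,600),interpolation=2))
f=env.grab_frame("scene"); cv2.imwrite("pics/c5.png",cv2.resize(f["img"][150:280,210:370,::-1],(720,585),interpolation=2))
E
```

```text
time: 12.33
tool_pos: [0.5115, -0.05, 0.1608]
eef_rot: [[0.997, 0.004, -0.072], [0.072, 0.001, 0.997], [0.004, -1.0, 0.001]]
wrist_force: [0.5, 10.2, 31.5]
gripper_width: 0.124
```

View pics/s5.png

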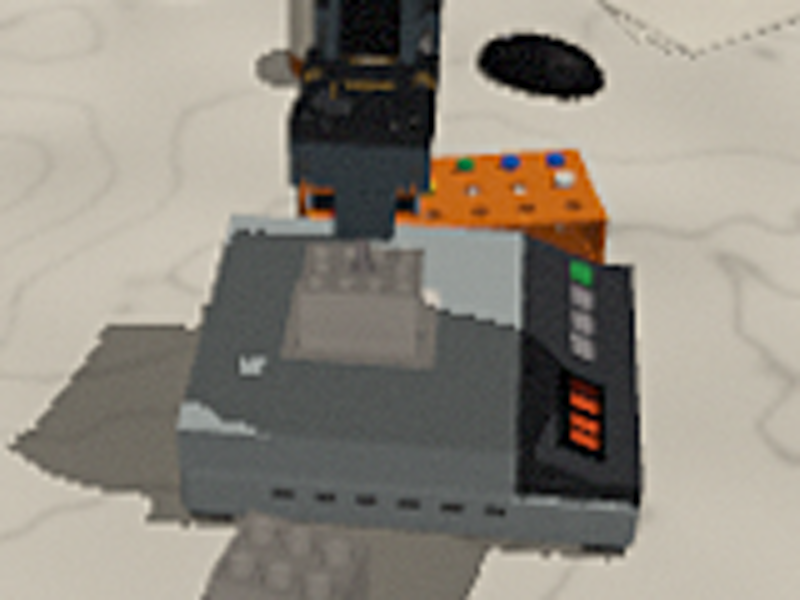

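View pics/c5.png

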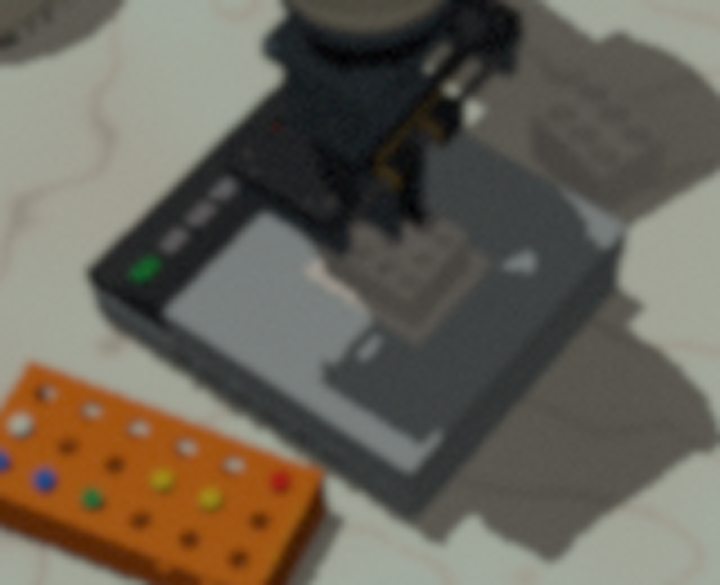

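Force is now +31 N upward on the tool: the block is pushing up and I am holding it down. One edge is probably past its strip. I'll ease up to relieve it.

```bash
python3 -m crank '[[[0,0,0,0,-0.001,0.001,0],[0,0,0,0,-0.002,0.002,0],[0,0,0,0,-0.002,0.002,0]]]'
```

```text
time: 12.68
tool_pos: [0.5099, -0.0483, 0.1611]
eef_rot: [[0.997, 0.0, -0.072], [0.072, 0.0, 0.997], [0.0, -1.0, 0.0]]
wrist_force: [1.5, 2.7, 3.9]
gripper_width: 0.118
```

```bash
python3 -m crank '[[[0,0,0,0,0,0.002,0],[0,0,0,0,0,0.004,0],[0,0,0,0,0,0.006,0],[0,0,0,0,0,0.006,0]]]'
python3 -m crank '[[[0,0,0,0,0,0.002,0],[0,0,0,0,0,0.004,0],[0,0,0,0,0,0.006,0],[0,0,0,0,0,0.006,0]]]'
```

```text
time: 13.02
tool_pos: [0.5092, -0.0425, 0.1607]
eef_rot: [[0.997, -0.0, -0.072], [0.072, -0.0, 0.997], [-0.0, -1.0, -0.0]]
wrist_force: [4.6, -1.9, -5.7]
gripper_width: 0.123
time: 13.35
tool_pos: [0.5092, -0.0369, 0.1615]
eef_rot: [[0.997, 0.001, -0.072], [0.072, -0.001, 0.997], [0.001, -1.0, -0.001]]
wrist_force: [0.0, -6.0, 8.4]
gripper_width: 0.122
```

```bash
python3 -m crank '[[[0,0,0,0,-0.0005,0.0015,0],[0,0,0,0,-0.001,0.002,0],[0,0,0,0,-0.0015,0.002,0],[0,0,0,0,-0.0015,0.002,0]]]'
python3 -m crank '[[[0,0,0,0,0,-0.002,0],[0,0,0,0,0,-0.004,0],[0,0,0,0,0,-0.006,0],[0,0,0,0,0,-0.0075,0],[0,0,0,0,0,-0.0075,0],[0,0,0,0,0,-0.0075,0]]]'
python3 - <<'E'
from h import *
f=env.grab_frame("side"); cv2.imwrite("pics/s6.png",cv2.resize(f["img"][150:270,270:430,::-1],(800,600),interpolation=2))
f=env.grab_frame("wrist"); cv2.imwrite("pics/w6.png",f["img"][:,:,::-1])
E
```

```text
time: 13.68
tool_pos: [0.5086, -0.0346, 0.1624]
eef_rot: [[0.997, -0.0, -0.072], [0.072, -0.0, 0.997], [-0.0, -1.0, -0.0]]
wrist_force: [2.0, -3.5, -1.3]
gripper_width: 0.12
time: 14.18
tool_pos: [0.5091, -0.0421, 0.1623]
eef_rot: [[0.997, -0.0, -0.072], [0.072, 0.0, 0.997], [-0.0, -1.0, 0.0]]
wrist_force: [2.0, 0.1, -6.2]
gripper_width: 0.122
```

View pics/s6.png

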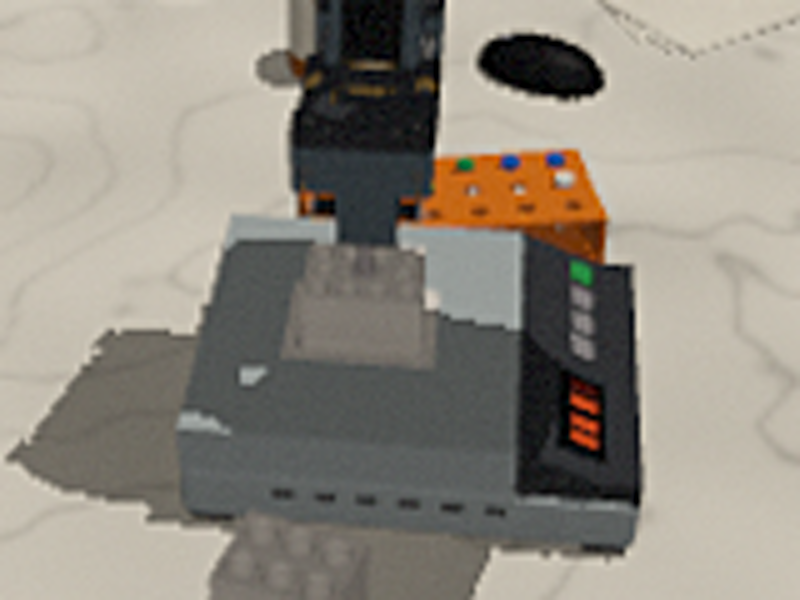

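View pics/w6.png

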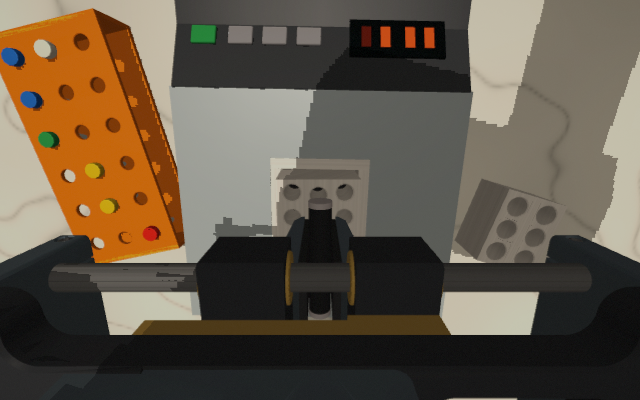

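The block stands well proud at centre and carries about its own weight (-6 N). I'll lift gently in small steps and check that the force does not grow.

```bash
python3 -m crank '[[[0,0,0,0,-0.001,0,0],[0,0,0,0,-0.002,0,0],[0,0,0,0,-0.003,0,0],[0,0,0,0,-0.003,0,0]]]'
python3 -m crank '[[[0,0,0,0,-0.001,0,0],[0,0,0,0,-0.002,0,0],[0,0,0,0,-0.003,0,0],[0,0,0,0,-0.003,0,0]]]'
```

```text
time: 14.62
tool_pos: [0.5093, -0.0421, 0.1656]
eef_rot: [[0.997, 0.0, -0.072], [0.072, -0.0, 0.997], [0.0, -1.0, -0.0]]
wrist_force: [0.8, 1.3, -4.5]
gripper_width: 0.128
time: 14.95
tool_pos: [0.5094, -0.0421, 0.1686]
eef_rot: [[0.997, 0.0, -0.072], [0.072, -0.0, 0.997], [0.0, -1.0, -0.0]]
wrist_force: [0.7, 1.6, -4.7]
gripper_width: 0.119
```

Free: a steady 4.6 N, just the block's weight. Lifting until the underside is about 15 mm above the rim.

```bash
python3 -m crank '[[[0,0,0,0,-0.002,0,0],[0,0,0,0,-0.004,0,0],[0,0,0,0,-0.007,0,0],[0,0,0,0,-0.01,0,0],[0,0,0,0,-0.013,0,0],[0,0,0,0,-0.016,0,0],[0,0,0,0,-0.018,0,0],[0,0,0,0,-0.018,0,0],[0,0,0,0,-0.018,0,0],[0,0,0,0,-0.018,0,0]]]'
python3 - <<'E'
from h import *
for n,(y0,y1,x0,x1) in {"side":(150,270,270,430),"scene":(150,270,210,370)}.items():
    f=env.grab_frame(n); cv2.imwrite(f"pics/{n}7.png",cv2.resize(f["img"][y0:y1,x0:x1,::-1],(800,600),interpolation=2))
f=env.grab_frame("wrist"); cv2.imwrite("pics/w7.png",f["img"][:,:,::-1])
E
```

```text
time: 15.78
tool_pos: [0.5092, -0.0421, 0.1863]
eef_rot: [[0.997, -0.0, -0.072], [0.072, 0.0, 0.997], [-0.0, -1.0, 0.0]]
wrist_force: [-0.2, 1.5, -5.0]
gripper_width: 0.128
```

View pics/side7.png

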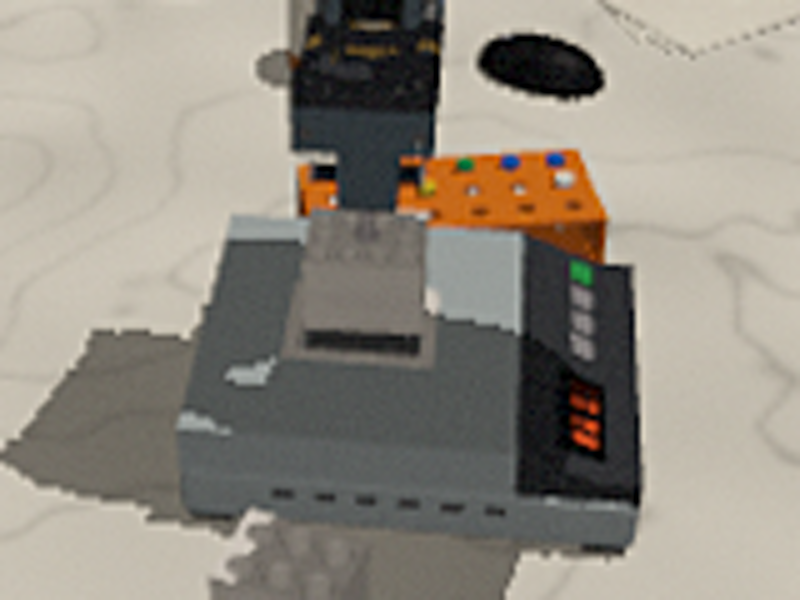

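View pics/scene7.png

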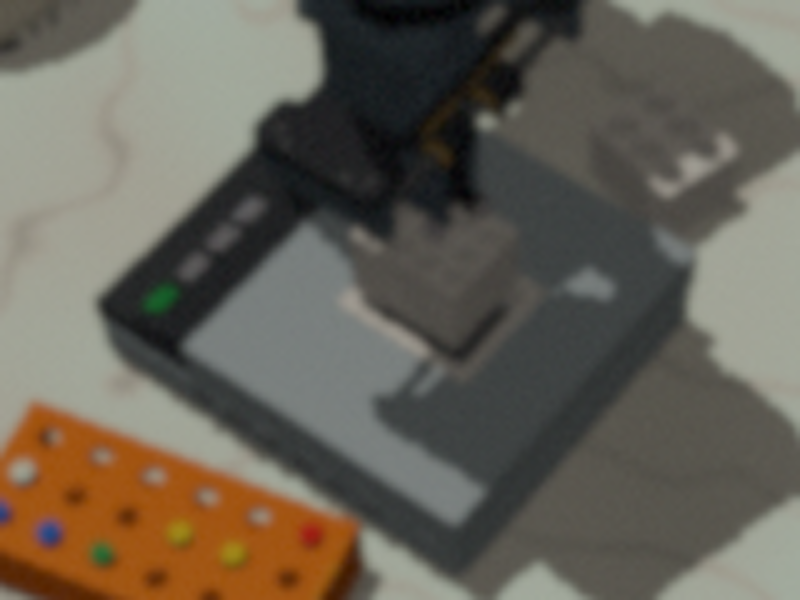

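View pics/w7.png

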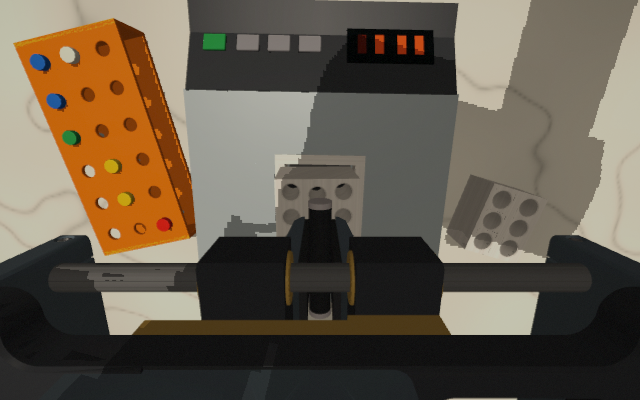

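Both views show the block clear above the well, with the dark opening visible beneath it, and the heater and rack unmoved. I'll overlay a level block model to check tilt and height.

Run:
```python
from h import *
from scipy.spatial.transform import Rotation as R
yaw=np.radians(4.); Rz=R.from_rotvec([0,0,yaw]); s=env.get_state(); print(s["time"],s["tool_pos"],s["wrist_force"])
bar=np.array([.5090,-.0422,.048+.093+s["tool_pos"][2]-.1474]); print("underside",bar[2]-.093)
V=[(x,y,z) for x in(-.035,.035) for y in(-.028,.028) for z in(-.093,-.045)]
E=[(i,j) for i in range(8) for j in range(i) if sum(a!=b for a,b in zip(V[i],V[j]))==1]
for n,(y0,y1,x0,x1) in {"side":(180,240,315,375),"scene":(175,235,265,325)}.items():
    f=env.grab_frame(n); k=10
    im=cv2.resize(np.ascontiguousarray(f["img"][y0:y1,x0:x1,::-1]),(600,600),interpolation=2)
    im=cv2.convertScaleAbs(im,alpha=1.6)
    P=[(proj(f,bar+Rz.apply(v))-[x0,y0]+.5)*k for v in V]
    for i,j in E: cv2.line(im,tuple(map(int,P[i])),tuple(map(int,P[j])),(0,255,0),1)
    cv2.imwrite(f"pics/{n}8.png",im)
```

```text
15.9333 [ 0.5091763 -0.0420859  0.1862877] [-0.1293046  -0.03940319 -5.09643562]
underside 0.08688769598518159
```

View pics/side8.png

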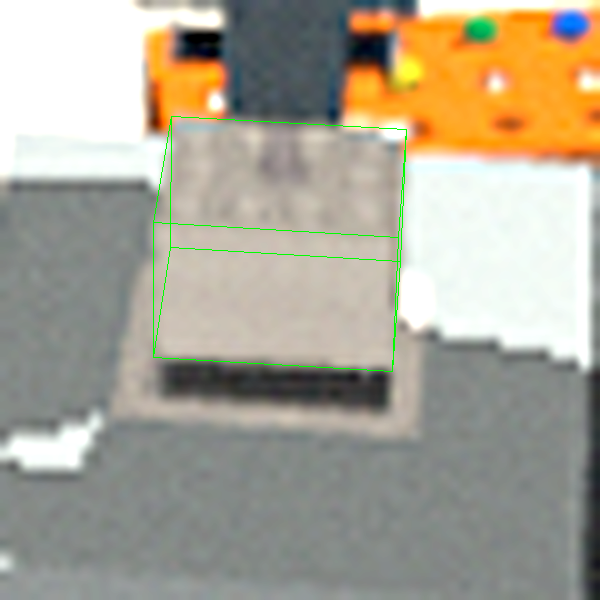

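View pics/scene8.png

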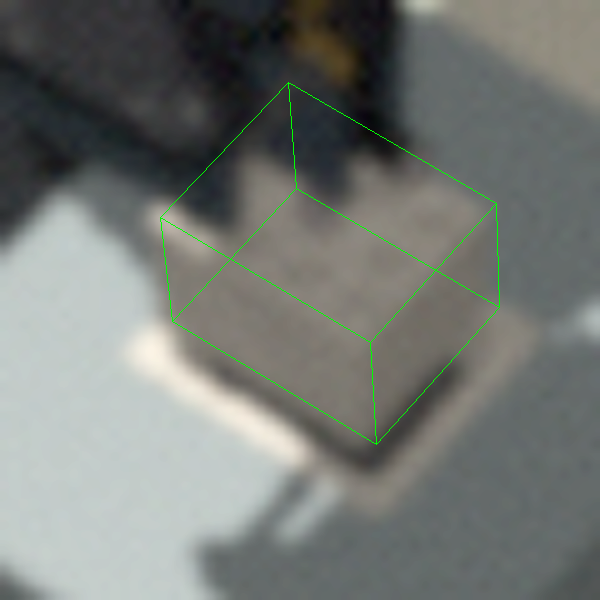

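The level model fits both views to about a pixel. For a finer tilt check I'll overlay the wrist view with lean -3, 0 and +3°.

Run:
```python
from h import *
from scipy.spatial.transform import Rotation as R
s=env.get_state(); f=env.grab_frame("wrist")
bar=s["tool_pos"]+s["eef_rot"]@np.array([0,.006,0])
T=np.asarray(s["eef_rot"]); B=np.column_stack([T[:,0],T[:,2],-T[:,1]])
x0,y0,k=260,150,6
im=cv2.resize(np.ascontiguousarray(f["img"][150:250,260:380,::-1]),(720,600),interpolation=2); im=cv2.convertScaleAbs(im,alpha=1.6)
for a,c in((-3,(0,0,255)),(0,(0,255,0)),(3,(255,0,0))):
    Q=B@R.from_euler('x',a,degrees=True).as_matrix()
    V=[(-.035,-.028,-.045),(-.035,.028,-.045),(.0,.028,-.045),(0,-.028,-.045)]
    P=np.array([(proj(f,bar+Q@v)-[x0,y0]+.5)*k for v in map(np.array,V)])
    cv2.polylines(im,[P.astype(int)],True,c,1)
    W=[(-.035,-.028,-.093),(-.035,.028,-.093)]
    P=np.array([(proj(f,bar+Q@v)-[x0,y0]+.5)*k for v in map(np.array,W)]); cv2.polylines(im,[P.astype(int)],False,c,1)
cv2.imwrite("pics/w9.png",im)
```

```text
(no output)
```

View pics/w9.png

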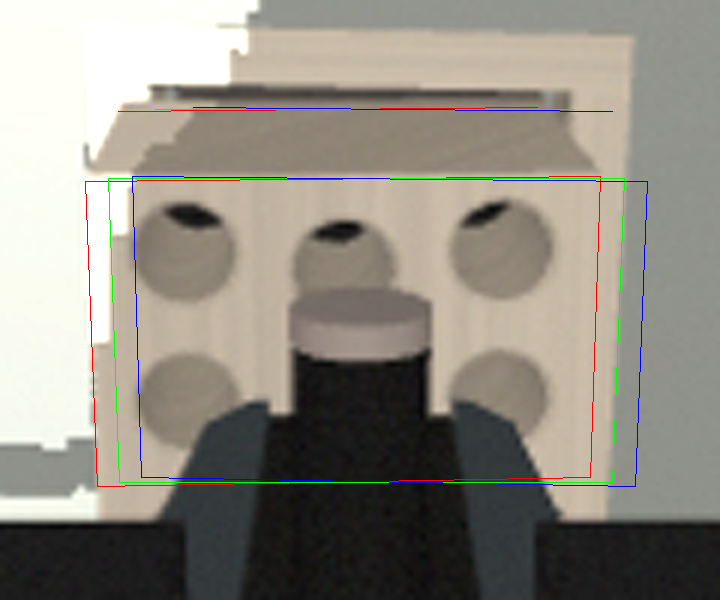

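Run:
```python
from h import *
a=cv2.imread('pics/w7.png')[148:232,268:372]
cv2.imwrite("pics/w7z.png",cv2.resize(cv2.convertScaleAbs(a,alpha=1.3),(742,600),interpolation=cv2.INTER_NEAREST))
a=cv2.imread('pics/w2.png')[158:242,262:376]
cv2.imwrite("pics/w2z.png",cv2.resize(cv2.convertScaleAbs(a,alpha=1.3),(800,588),interpolation=cv2.INTER_NEAREST))
```

```text
(no output)
```

View pics/w7z.png

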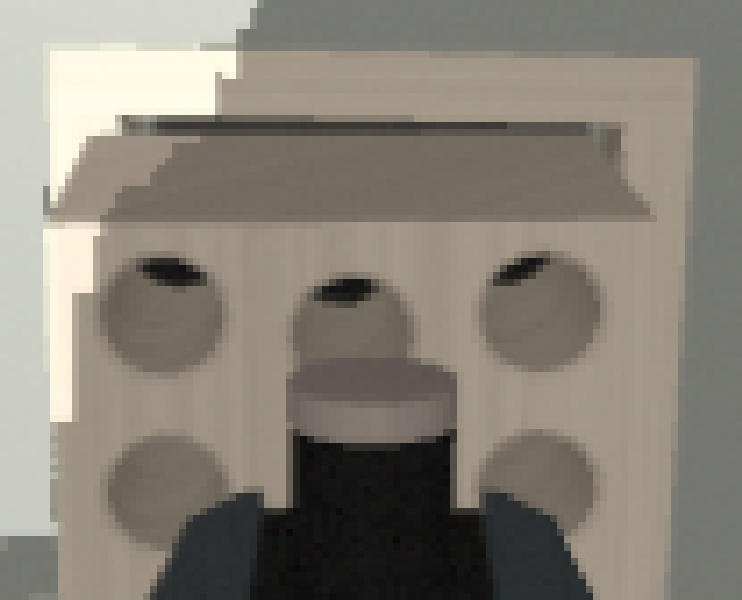

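View pics/w2z.png

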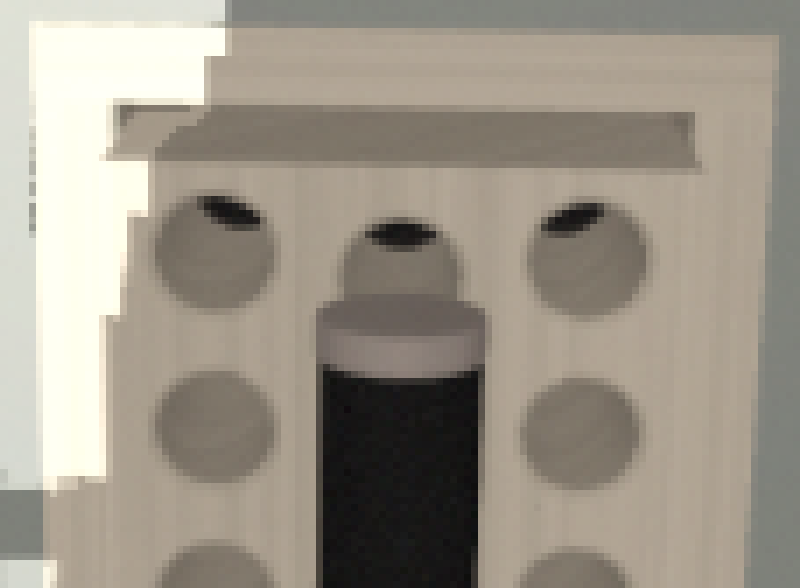

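The wrist view at this resolution shows a small lean. The front top edge of the block is centred about 3 px left of the bar, and its bottom edge about 4 px left, while the level reference before the grip gave 0. That means the block leans about -2.2° about its x. I'll turn the tool +2.2° about x to level it.

```bash
python3 -m crank '[[[0.013,0,0,0,0,0,0],[0.026,0,0,0,0,0,0],[0.038,0,0,0,0,0,0],[0.038,0,0,0,0,0,0],[0.038,0,0,0,0,0,0],[0.038,0,0,0,0,0,0]]]'
python3 - <<'E'
from h import *
from scipy.spatial.transform import Rotation as R
s=env.get_state(); f=env.grab_frame("wrist"); print(s["eef_rot"].round(4) if hasattr(s["eef_rot"],"round") else s["eef_rot"])
bar=s["tool_pos"]+np.asarray(s["eef_rot"])@np.array([0,.006,0])
B=R.from_euler('z',np.arctan2(s["eef_rot"][1][0],s["eef_rot"][0][0])).as_matrix()
x0,y0,k=264,148,6
raw=cv2.resize(cv2.convertScaleAbs(f["img"][y0:y0+90,x0:x0+116,::-1],alpha=1.3),None,fx=k,fy=k,interpolation=cv2.INTER_NEAREST)
def pr(v): return (proj(f,bar+B@np.array(v))-[x0,y0]+.5)*k
for z in(-.045,-.093): cv2.line(raw,tuple(pr((-.035,-.028,z)).astype(int)),tuple(pr((-.035,.028,z)).astype(int)),(0,255,0),1)
print("level mids: bar end",pr((-.032,0,0)),"top",pr((-.035,0,-.045)),"bottom",pr((-.035,0,-.093)))
cv2.imwrite("pics/w10.png",raw)
E
```

```text
time: 16.58
tool_pos: [0.5093, -0.0422, 0.1864]
eef_rot: [[0.997, -0.003, -0.072], [0.072, 0.038, 0.997], [-0.0, -0.999, 0.038]]
wrist_force: [-0.4, 0.5, -4.4]
gripper_width: 0.122
[[ 0.9974 -0.0027 -0.0719]
 [ 0.0719  0.0377  0.9967]
 [-0.     -0.9993  0.0378]]
level mids: bar end [343.23883684 326.79147304] top [326.26360969 190.92199641] bottom [314.7139008  121.70923542]
```

View pics/w10.png

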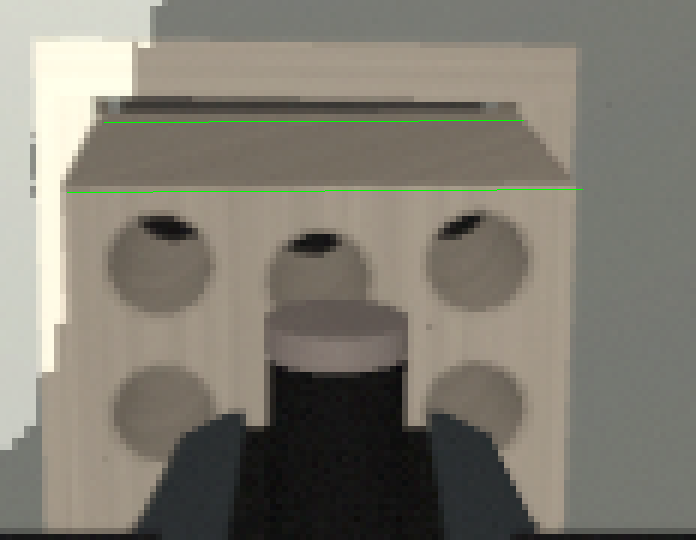

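The level model now matches: bar, top edge and bottom edge all show the same residual of 3–8 zoomed px, about 1 px in the camera picture. The block is level, and the load is its own weight only (-4.4 N). One last comparison with the starting pictures, then I hand in.

Run:
```python
from h import *
for n in("scene","side"):
    f=env.grab_frame(n)
    o=cv2.imread(f"pics/{n}0.png"); d=cv2.absdiff(o,np.ascontiguousarray(f["img"][:,:,::-1]))
    for l in("heater","tube_rack","spare_block","tip_box","media_bottle","dish_stack","mouse"):
        print(n,l,[(np.round(x["bbox"]).tolist(),round(x["p"],2)) for x in env.look_for(l,n)][:1])
s=env.get_state(); print(s["time"],s["tool_pos"],s["wrist_force"],s["gripper_width"])
print(env.finish_job())
```

```text
scene heater []
scene tube_rack [([202.0, 231.0, 283.0, 288.0], 0.81)]
scene spare_block [([328.0, 166.0, 361.0, 194.0], 0.81)]
scene tip_box [([400.0, 112.0, 440.0, 148.0], 0.72)]
scene media_bottle [([186.0, 326.0, 220.0, 371.0], 0.76)]
scene dish_stack [([388.0, 228.0, 407.0, 256.0], 0.83)]
scene mouse [([143.0, 300.0, 171.0, 336.0], 0.89)]
side heater []
side tube_rack [([328.0, 183.0, 387.0, 201.0], 0.92)]
side spare_block [([314.0, 254.0, 344.0, 288.0], 0.92)]
side tip_box [([233.0, 339.0, 310.0, 400.0], 0.56)]
side media_bottle []
side dish_stack [([238.0, 231.0, 260.0, 258.0], 0.97)]
side mouse [([362.0, 155.0, 392.0, 171.0], 0.67)]
17.4333 [ 0.50924694 -0.04209386  0.18641737] [ 0.61341994  0.4139555  -4.30611953] 0.1251373594571595
the job is handed in; nothing more can be done
None
```

The block is free. I handed the job in at 17.4 s with the arm still holding it level over its well, its underside about 15 mm above the rim.

**What I did:** I gripped the T bar from its ±y sides and rocked it about ±8 mm to either side, drawing up 1 to 1.5 mm per half swing. Once it worked free I lifted it gently. At that point it leaned about 2.2° between the fingers, so I turned the tool to level it.

**Last checks:**
- **Load:** the wrist carried a steady 4.3 to 5 N during the lift and hold, which is the block's own weight.
- **Level and height:** the level model fitted all three views to about a pixel. Only the wrist view was checked again after the levelling turn; it suggests a remaining tilt well under 1°.
- **Heater:** it looked unmoved in the zoomed pictures during the rocking and after the lift.
- **Bystanders:** all six turned up where expected, except the bottle in the side view, which the network missed there but found in the scene view.

**What disagreed or went less smoothly:**
- **Heater detection:** the network did not find the heater in the final pictures, probably because the arm and shadow cover it. Its position rests on my comparing the earlier pictures by eye.
- **Force peak:** just before the block came free it pushed up on the tool with about 31 N, pressing the heater down, not lifting it. I eased off at once.

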